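# UV check of the cream thread

### The job

Check the cream thread for brightener under the colour-check lamp before it is used for a mend: take the cream spool out of the notions tray and stand it upright in the lamp's round pocket. Then turn the lamp's dial clockwise past the white and amber clicks to the third position, the violet dot, and keep hold of it there, because it springs back when let go and the UV tube burns only while it is held; finish still holding it at violet. Leave the other things in the tray, and do not disturb the date stamp or the dropper bottle.

Things in the scene. Friction and masses are not known exactly. Their poses are not given: they have to be found in the camera images.
- tray: open dark grey-green notions tray, 270 x 190 x 30 mm, fixed; walls and floor 4 mm; origin at the centre of its underside, x along the 270 mm side, z up. Three thread spools stand in it, each with at least 20 mm free to either side along the tray's x, among lower things (26 mm high at most)
- spool_cream: the spool to check: white flanges and cream thread, 40 mm tall, 20 g, stands upright; two round flanges 25 mm in diameter and 6 mm thick at the top and bottom, 16 mm core between them; origin at the centre of its underside, z up through the spool. Can be gripped across the top flange
- spool_red: like the cream spool, but red thread and wooden flanges; stays in the tray; origin at the centre of its underside
- spool_blue: like the cream spool, but blue thread and wooden flanges; stays in the tray; origin at the centre of its underside
- tape_measure: pink round tape measure, 56 x 51 x 21 mm, stays in the tray; origin at the centre of its underside
- tag_roll: green roll of tags, 44 mm in diameter, 26 mm high, stays in the tray; origin at the centre of its underside
- peg: blue clothes peg, 61 x 12 x 11 mm, stays in the tray; origin at the centre of its underside
- wood_peg: wooden clothes peg, 61 x 12 x 11 mm, stays in the tray; origin at the centre of its underside
- chalk: white piece of tailor's chalk, 26 x 28 x 8 mm, stays in the tray; origin at the centre of its underside
- lamp: fixed colour-check lamp: grey base 235 x 270 mm, top 24 mm above the counter; front right a mid-grey stage plate (112 mm square, top at 33 mm) with the spool pocket; front left a dark panel with the dial; at the rear a back wall and a hood, 190 mm high, 100 mm behind pocket and dial. Origin under the base, 12 mm before its middle, x from the open front to the back wall, y to the dial's side, z up
- pocket (a point): centre of the floor of the spool pocket, a round hole 29 mm in diameter and 9 mm deep in the stage plate (its rim is 9 mm above this point, 33 mm above the counter); axes as lamp; 138 mm from the dial's axis
- dial_bar: black bar grip of the dial, 54 x 14 mm, top 10 mm above this origin; white pointer line on its top and pointer end. Origin on the dial's axis, 57 mm above the counter; the dial's disc (52 mm across) lies under the bar, its top 21 mm below the origin; x points along the bar to the pointer end, z up; turns with the dial
- selector (a joint): dial angle in rad, clockwise from above about the upright axis through dial_bar: 0 off (grey dot), 0.42 daylight (white dot, click), 0.84 shop light (amber, click), 1.26 UV (violet, third click), stop 1.32. Return spring 0.05 N m at 0 to 0.18 at UV; white and amber clicks hold the dial when left, violet does not: let go, it springs back. Passing the clicks takes up to 0.35 N m
- date_stamp: wooden hand stamp, 56 x 28 x 74 mm, stands loose at the front left; origin at the centre of its underside
- drop_bottle: white dropper bottle with a red cap, 32 mm in diameter, 90 mm tall, stands loose behind the tray and the lamp; origin at the centre of its underside
Mind the look-alikes: they are no part of the job. What is shaped like the spool_red but pink or turquoise is not meant.

How it is judged:
On the way, in this order (a step that is already met when the one before it is completed fails the run):
1. the cream spool is lifted out of the tray in the fingers (z of spool_cream in the frame of tray above 0.036 m and contact force between the fingers and spool_cream above 0.5 N), for 0.1 s.
2. the cream spool stands in the pocket and is let go (horizontal distance between spool_cream and pocket below 0.004 m and z of spool_cream in the frame of pocket below 0.002 m and angle between spool_cream's own z axis and vertical below 0.08 rad and contact force between the fingers and spool_cream below 0.05 N), for 0.2 s.
3. the dial is turned to the third position and held there by the fingers (value of joint selector above 1.15 rad and contact force between the fingers and dial_bar above 1 N), for 0.3 s.
At the end, for the whole second after the job is handed in: Fingers still hold the dial at violet (above 1.15 rad, at rest, push over 1 N); the cream spool stands upright (0.08 rad) in the pocket, within 4 mm of its centre and 2 mm of its floor, not touched by the fingers; the other spools, tape measure, tag roll, pegs and chalk lie in the tray (all of step 2 and all of step 3 and velocity of joint selector below 0.2 rad/s and linear speed of spool_cream below 0.02 m/s and x of spool_red in the frame of tray between -0.131 and 0.131 m and y of spool_red in the frame of tray between -0.091 and 0.091 m and z of each of spool_red, spool_blue, tape_measure, tag_roll, peg, chalk, wood_peg in the frame of tray below 0.035 m and x of spool_blue in the frame of tray between -0.131 and 0.131 m and y of spool_blue in the frame of tray between -0.091 and 0.091 m and x of tape_measure in the frame of tray between -0.131 and 0.131 m and y of tape_measure in the frame of tray between -0.091 and 0.091 m and x of tag_roll in the frame of tray between -0.131 and 0.131 m and y of tag_roll in the frame of tray between -0.091 and 0.091 m and x of peg in the frame of tray between -0.131 and 0.131 m and y of peg in the frame of tray between -0.091 and 0.091 m and x of chalk in the frame of tray between -0.131 and 0.131 m and y of chalk in the frame of tray between -0.091 and 0.091 m and x of wood_peg in the frame of tray between -0.131 and 0.131 m and y of wood_peg in the frame of tray between -0.091 and 0.091 m); the arm keeps its last pose, push and grip.
It fails at once if date stamp or dropper bottle pushed by more than 20 mm or tipped (distance of any of date_stamp, drop_bottle from where it was at the start of the episode above 0.02 m or angle between any of date_stamp, drop_bottle's own z axis and vertical above 0.3 rad).
It fails at once if another thing lifted out of the tray (z of any of spool_red, spool_blue, tape_measure, tag_roll, peg, chalk, wood_peg in the frame of tray above 0.04 m).
It also fails if it takes over 48 s, if anything falls off the work surface, if the arm or the gripper's body presses on something with over 40 N, if the wrist force passes 120 N, or if a joint passes its speed limit or range.

### The arm

A 6-joint arm with a two-finger parallel gripper is mounted at the origin on a cart in front of the work surface, level with it; the furniture and walls round the work are solid. World frame = base frame: x ahead of the robot, y to its left, z up, the work surface at z = 0. Lengths are in m, angles in rad, forces in N, time in s.
With the tool pointing down it reaches from about 0.425 to 0.95 m from the base axis. Payload 3.5 kg.
Tool frame: the origin (TCP) lies between the finger pads; the fingertips stand 22 mm ahead of it and the grasp point (between the pads) lies 3 mm ahead of it (ctrl.nose_length is the z of the fingertips in the tool frame, in m); z points along the fingers, y is the line along which they close (so a half turn about z gives the same grasp; the last joint's range is limited). The gripper opens to 85 mm and grips with 20 to 120 N. Pads are 22 mm wide; open, the fingers measure 114 mm over their backs; the gripper's body (76 mm by 85 mm) begins 54 mm behind the grasp point. The pads swing forward as they close: fully open they stand 13 mm farther back than shut.
Start: joints at [-1.432, 0.286, 1.577, -0, 1.279, -0.15], TCP at [0.192, -0.647, 0.253] pointing down, gripper open.
Joint ranges: [-2.77, 2.77], [-0.9, 2.22], [0.21, 2.48], [-1.53, 4.67], [0.24, 2.81], [-2.84, 2.84]. Speed limits (rad/s): [2.79, 2.79, 3.14, 3.14, 3.14, 3.14].

### API

Orientations are given as a unit quaternion [x, y, z, w].
In Python, from plant import ctrl gives the robot as it stands. The module is installed in compiled form; this text tells all that it offers.
- The arm moves only by the tool send_rows, never from a script. Its argument "rows" is text: rows parted by semicolons, each of 7 numbers parted by spaces: the turn, a rotation vector about the tool's x, y, z in normalised numbers (1 is 180 degrees), then the shift along the tool's x, y, z in shares of 800 mm (1.0 is 800 mm), then the opening, from -1 (shut) to 1 (fully open). A call has 1 to 8 rows; each row is the pose to reach, as a shift and turn from the pose commanded when the call began, along the tool's axes at that moment; what a row does not reach only later rows make up. A row lasts 1/8 s, in which the tool goes at most 62.5 mm and 10.7 degrees, less where a joint would pass 70% of its speed; a pose out of reach is approached as far as the arm can. No shift or turn number may pass 1 either way. A call with a gripper value outside its range is refused whole. The fingers move at their own pace and stop on an object; "grip_force" is the grip in N (left out, the last holds). Time passes only in rows, so rows that repeat a pose let the fingers close. It gives the time, the measured TCP pose, the force, the opening and the grip force at its end, in the units of the state.
- ctrl.get_state(): the state, without advancing time (a new reading comes with each control period).
- ctrl.read_camera(name): name is "side" or "top" or "wrist"; returns a dict with "color" (384x512x3 uint8, red, green, blue), "fx", "fy", "cx", "cy" (pixels), "extrinsics" (4x4, takes a point from world to camera coordinates). Camera axes: x right, y down, z forward; pixel columns grow to the right and rows downward; lengths in m; the calibration is good to about 2 mm. A picture is of the moment at which its call begins. There is no depth.
- ctrl.sign_off(): hands the job in; it is judged then, once.
Trained networks look in a picture, given as the dict that the camera call returned (one of the last four; its "shot" number tells which), for a name from the list of things; names that differ only in an ending like _2 or _b are one class to them, and where a whole thing is asked for, a point or a joint stands for the part that bears it (a point fixed in the world has none). Each returns a list of dicts, best first, with "p" (0 to 1); they miss things now and then, are a little off and sometimes report something else, mostly with a low value. They report only what shows in the picture. A call takes as long as a camera call. They do not tell look-alikes from the thing itself.
- ctrl.look_for(picture, target): "position" ([x, y, z] in m, in the coordinates of the camera as it stood for that picture, good to about 4 mm: the middle of the surface that is visible of it).
The state is a dict: "time": time; "qpos": joint angles; "dq": joint speeds; "joint_efforts": joint torques, N m; "eef_pos": TCP position; "tcp_rot": TCP orientation; "contact_force": force on the tool from outside, world axes, zero at the start; "wrist_torque": the same for the moment, N m; "opening": opening from 0.0 (shut) to 1.0 (fully open); "finger_force": force on a finger pad.
Only numpy, scipy, OpenCV 4.12 (cv2) and the standard library are available. Lean on these libraries where they do the work, as an engineer would, in place of code of your own. Each camera call takes 0.05 s, during which the arm holds its last target. There are 200 camera calls.

## Working session

There is one attempt and no reset: what is moved stays moved. The work goes in short steps, Python scripts to look and compute and a tool call to move; the robot and the scene stay as the last step left them, time stands still between calls to the robot, and variables do not carry over. Pictures are saved under pics/ and viewed, at most 10 in all, crops included, and the job is handed in when it is done.

Besides the shell and the picture viewer there is one more tool, called after ">>>" as name(argument=value, ...) on one line, values as JSON. send_rows: Moves the arm, as the interface text tells. Its arguments: {"type":"object","properties":{"rows":{"type":"string"},"grip_force":{"type":"number"}},"required":["rows"]}

```bash
mkdir -p pics; cat > h.py <<'E'
import numpy as np, cv2
from plant import ctrl
from scipy.spatial.transform import Rotation as R
def w(pic,p):
    return (np.linalg.inv(pic["extrinsics"])@np.r_[p,1])[:3]
def px(pic,P):
    c=pic["extrinsics"]@np.r_[P,1]; return np.round([pic["fx"]*c[0]/c[2]+pic["cx"],pic["fy"]*c[1]/c[2]+pic["cy"]],1)
def ray(pic,u,v,z):
    E=np.linalg.inv(pic["extrinsics"]); d=E[:3,:3]@[(u-pic["cx"])/pic["fx"],(v-pic["cy"])/pic["fy"],1]; o=E[:3,3]
    return o+d*(z-o[2])/d[2]
def save(pic,n,crop=None,s=1):
    im=pic["color"][:,:,::-1]
    if crop: im=im[crop[1]:crop[3],crop[0]:crop[2]]
    cv2.imwrite("pics/"+n,cv2.resize(im,None,fx=s,fy=s,interpolation=cv2.INTER_CUBIC))
E
python3 - <<'E'
from h import *
np.set_printoptions(precision=4,suppress=True)
for c in ["top","side"]:
    p=ctrl.read_camera(c); save(p,c+"1.png",s=1.5)
    print(c,np.linalg.inv(p["extrinsics"])[:3],p["fx"])
    for t in ["spool_cream","dial_bar","lamp","tray","drop_bottle","date_stamp"]:
        for d in ctrl.look_for(p,t)[:3]:
            P=w(p,d["position"]); print(t,round(d["p"],2),P,px(p,P))
s=ctrl.get_state(); print(s)
E
```

```text
top [[-0.0207 -0.9872  0.1579  0.3565]
 [-0.9997  0.0179 -0.0192 -0.0702]
 [ 0.0161 -0.1582 -0.9873  1.1116]] 348.471202052668
spool_cream 0.65 [ 0.5655 -0.3148  0.0477] [327.7 173.5]
spool_cream 0.52 [0.6326 0.1272 0.0221] [187.3 156.9]
dial_bar 0.53 [0.5548 0.2034 0.0382] [161.6 180.3]
lamp 0.93 [0.6329 0.1266 0.0275] [187.2 156.4]
tray 0.82 [ 0.5017 -0.2611  0.0049] [309.2 195.9]
drop_bottle 0.42 [ 0.7102 -0.1304  0.046 ] [267.4 130. ]
date_stamp 0.6 [0.347  0.2126 0.016 ] [158.9 248. ]
side [[ 0.9328 -0.1765  0.3143  0.1655]
 [-0.3596 -0.3944  0.8457 -1.1524]
 [-0.0253 -0.9018 -0.4313  0.6289]] 456.9823229195662
spool_cream 0.47 [ 0.5667 -0.3281  0.0377] [292.7 250.3]
spool_cream 0.16 [ 0.5917 -0.2187  0.0113] [283.1 235.7]
dial_bar 0.69 [0.5535 0.1918 0.0442] [221.1 170.5]
lamp 0.6 [ 0.5667 -0.3342  0.0323] [293.8 253.5]
lamp 0.55 [0.6561 0.0766 0.0351] [263.1 180.8]
tray 0.97 [ 0.5046 -0.2651  0.0047] [258.7 254.2]
tray 0.5 [ 0.4915 -0.3126  0.0263] [260.8 258. ]
drop_bottle 0.71 [ 0.7217 -0.1434  0.0373] [314.3 205.4]
drop_bottle 0.2 [ 0.4298 -0.2084  0.0244] [222.4 242.6]
date_stamp 0.62 [0.3457 0.2037 0.0305] [158.2 183.7]
{'time': 0.7, 'qpos': array([-1.432 ,  0.2862,  1.5767, -0.    ,  1.2786, -0.15  ]), 'dq': array([ 0.0001,  0.0006,  0.001 , -0.0005,  0.0002, -0.0001]), 'joint_efforts': array([  0.0012, -40.5819, -29.2861,  -0.0001,   0.0005,  -0.    ]), 'eef_pos': array([ 0.1923, -0.647 ,  0.2534]), 'tcp_rot': array([ 0.9896,  0.1439, -0.    ,  0.    ]), 'contact_force': array([1.1476, 0.4927, 0.8615]), 'wrist_torque': array([-0.0172, -0.0154, -0.0034]), 'finger_force': 0.0, 'opening': 0.998822326816727}
```

View pics/top1.png

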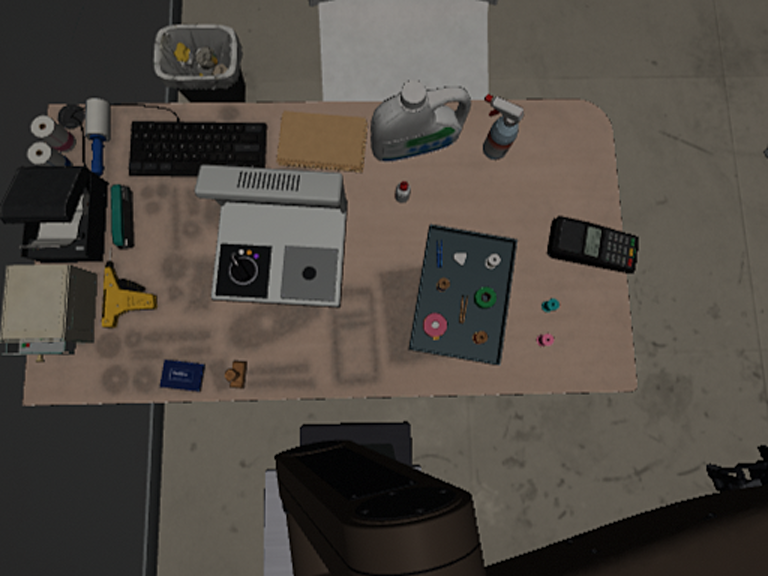

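View pics/side1.png

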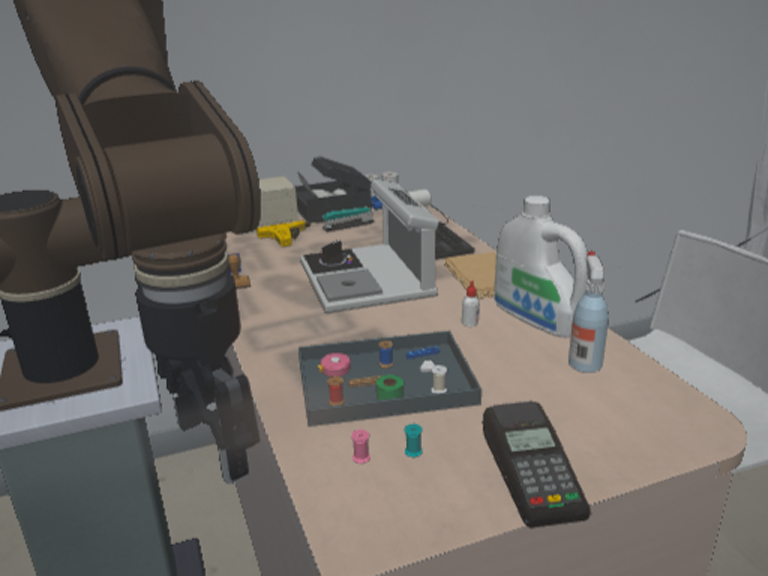

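The top picture (shown 1.5x) has the tray corners at (430,227), (516,239), (498,363) and (411,349), with the cream spool at (493,261). The pocket is at (309,272) and the dial at (242,267), its pointer toward the lower left. The stamp is at (235,374) and the bottle at (403,191). The side picture confirms the cream spool at (439,378). The pink and turquoise look-alikes are outside the tray.

```bash
python3 - <<'E'
from h import *
np.set_printoptions(precision=4,suppress=True)
p=ctrl.read_camera("top")
r=lambda u,v,z:ray(p,u/1.5,v/1.5,z)
T=[r(*c,.03) for c in [(430,227),(516,239),(498,363),(411,349)]]
print("tray",T,np.mean(T,0)); 
for a,b in [(3,0),(2,1)]: d=T[b]-T[a]; print(np.degrees(np.arctan2(d[1],d[0])),np.linalg.norm(d))
print("cream",r(493,261,.044),"pocket",r(309,272,.033),"dial",r(242,267,.067))
st=[r(*c,.033) for c in [(285,247),(337,247),(336,297),(281,297)]]; print("stage",st,np.mean(st,0))
d=r(340,305,.024)-r(213,299,.024); print("front",d,np.degrees(np.arctan2(d[1],d[0]))+90)
s=ctrl.get_state(); Q=R.from_quat(s["tcp_rot"]); print(Q.as_matrix())
p=ctrl.read_camera("wrist"); E=np.linalg.inv(p["extrinsics"]); print("camera in tool",Q.as_matrix().T@(E[:3,3]-s["eef_pos"]),Q.as_matrix().T@E[:3,:3],p["fx"])
E
```

```text
tray [array([ 0.6435, -0.191 ,  0.03  ]), array([ 0.6141, -0.3737,  0.03  ]), array([ 0.354 , -0.3208,  0.03  ]), array([ 0.3861, -0.143 ,  0.03  ])] [ 0.4994 -0.2571  0.03  ]
-10.568772086708668 0.2617824985169183
-11.50337880350016 0.2654247386997187
cream [ 0.5645 -0.3187  0.044 ] pocket [0.55  0.066 0.033] dial [0.5566 0.197  0.067 ]
stage [array([0.6044, 0.1165, 0.033 ]), array([0.6025, 0.0072, 0.033 ]), array([0.4963, 0.01  , 0.033 ]), array([0.4984, 0.1238, 0.033 ])] [0.5504 0.0644 0.033 ]
front [-0.0176 -0.2643  0.    ] -3.804811600614144
[[ 0.9586  0.2848  0.    ]
 [ 0.2848 -0.9586 -0.0001]
 [ 0.      0.0001 -1.    ]]
camera in tool [ 0.0746  0.     -0.1213] [[-0.0004 -0.9553 -0.2956]
 [ 1.     -0.0005  0.0002]
 [-0.0003 -0.2956  0.9553]] 310.64576255948697
```

The rows are not in the units I measure in: shifts go in shares of 800 mm and turns go in shares of 180 degrees. I convert before sending: 450 mm / 800 = 0.5625, -208 mm / 800 = -0.26, -62.5 degrees / 180 = -0.3472.

>>> send_rows(rows="0 0 -0.3472 0.5625 -0.26 0.1 1;0 0 -0.3472 0.5625 -0.26 0.1 1;0 0 -0.3472 0.5625 -0.26 0.1 1;0 0 -0.3472 0.5625 -0.26 0.1 1;0 0 -0.3472 0.5625 -0.26 0.1 1;0 0 -0.3472 0.5625 -0.26 0.1 1;0 0 -0.3472 0.5625 -0.26 0.1 1;0 0 -0.3472 0.5625 -0.26 0.1 1")

```text
time: 1.8
eef_pos: [0.5642, -0.3195, 0.1737]
tcp_rot: [0.771, 0.636, 0.0, 0.0]
contact_force: [-0.6, -0.9, 0.3]
opening: 1.003
finger_force: 0.0
```

>>> send_rows(rows="0 0 0 0 0 0 1;0 0 0 0 0 0 1")

```text
time: 2.05
eef_pos: [0.5628, -0.3208, 0.1737]
tcp_rot: [0.771, 0.637, -0.0, 0.0]
contact_force: [-1.0, 0.3, 0.4]
opening: 1.002
finger_force: 0.0
```

```bash
python3 - <<'E'
from h import *
np.set_printoptions(precision=4,suppress=True)
p=ctrl.read_camera("wrist"); save(p,"w1.png",s=1.5)
s=ctrl.get_state(); print(s["time"],s["eef_pos"],R.from_quat(s["tcp_rot"]).as_matrix(),s["qpos"])
for d in ctrl.look_for(p,"spool_cream")[:3]: P=w(p,d["position"]); print(d["p"],P,px(p,P))
print(px(p,[.5645,-.3187,.044]))
E
```

```text
2.1 [ 0.5624 -0.3216  0.1739] [[ 0.1905  0.9817  0.0001]
 [ 0.9817 -0.1905 -0.0006]
 [-0.0006  0.0002 -1.    ]] [-0.6756  0.2993  1.7112 -0.0005  1.1306 -0.4837]
0.95 [ 0.5701 -0.3216  0.0435] [262.6 186.2]
[255.4 184.3]
```

View pics/w1.png

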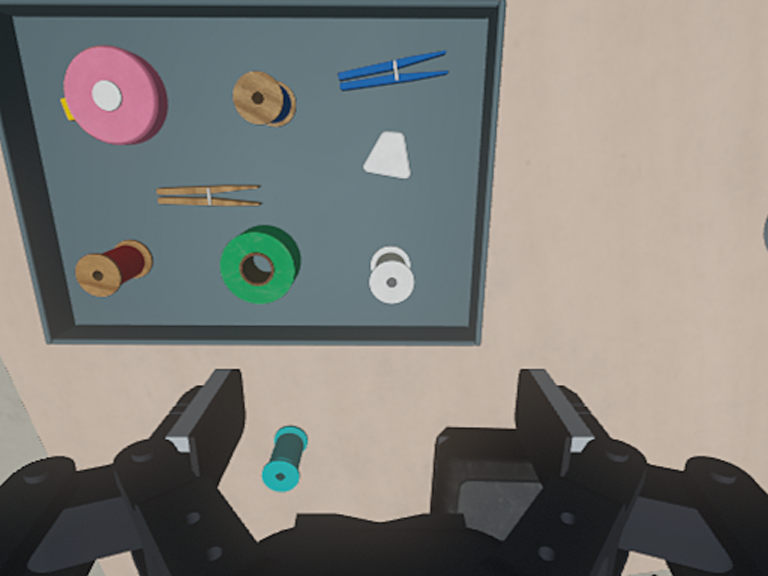

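The wrist picture shows the cream spool's top flange centred at (392,282) in the 1.5x view. The tray edges are parallel to the closing line, and the spool has about 50 mm free to each side.

```bash
python3 - <<'E'
from h import *
np.set_printoptions(precision=4,suppress=True)
p=ctrl.read_camera("wrist"); s=ctrl.get_state(); Q=R.from_quat(s["tcp_rot"]).as_matrix()
g=cv2.cvtColor(p["color"],cv2.COLOR_RGB2GRAY); m=(g[150:215,235:290]>150).astype(np.uint8)
c=cv2.HoughCircles(cv2.GaussianBlur(g[150:215,235:290],(3,3),0),cv2.HOUGH_GRADIENT,1,20,param1=100,param2=10,minRadius=12,maxRadius=18)
print(c)
if c is not None:
  for u in c[0][:2]:
    P=ray(p,u[0]+235,u[1]+150,.044); print(P,"tool",1e3*Q.T@(P-s["eef_pos"]))
P=ray(p,261.3,188,.044); print(P,"tool",1e3*Q.T@(P-s["eef_pos"]))
E
```

```text
[[[26.5 35.5 14.1]]]
[ 0.5688 -0.322   0.044 ] tool [  1.5576   6.5113 130.1095]
[ 0.5682 -0.3242  0.044 ] tool [ -0.6461   6.3604 130.1106]
```

Converted, 130 mm / 800 = 0.1625, 120 mm / 800 = 0.15.

>>> send_rows(rows="0 0 0 0.0006 0.0081 0.05 0;0 0 0 0.0006 0.0081 0.1 0;0 0 0 0.0006 0.0081 0.1313 0;0 0 0 0.0006 0.0081 0.15 0;0 0 0 0.0006 0.0081 0.1625 0;0 0 0 0.0006 0.0081 0.1625 0;0 0 0 0.0006 0.0081 0.1625 -0.2;0 0 0 0.0006 0.0081 0.1625 -0.6", grip_force=20)

```text
time: 3.2
eef_pos: [0.57, -0.3221, 0.0451]
tcp_rot: [0.771, 0.636, 0.0, 0.001]
contact_force: [0.0, 0.3, 2.0]
opening: 0.26
finger_force: 19.5
```

>>> send_rows(rows="0 0 0 0 0 0 -1;0 0 0 0 0 0 -1;0 0 0 0 0 0 -1;0 0 0 0 0 0 -1", grip_force=25)

```text
time: 3.7
eef_pos: [0.57, -0.3222, 0.045]
tcp_rot: [0.771, 0.636, 0.0, 0.001]
contact_force: [-1.0, -0.0, 5.5]
opening: 0.254
finger_force: 24.4
```

Converted, -120 mm / 800 = -0.15, -110 mm / 800 = -0.1375.

>>> send_rows(rows="0 0 0 0 0 -0.0188 -1;0 0 0 0 0 -0.0438 -1;0 0 0 0 0 -0.075 -1;0 0 0 0 0 -0.1063 -1;0 0 0 0 0 -0.1375 -1;0 0 0 0 0 -0.15 -1;0 0 0 0 0 -0.15 -1;0 0 0 0 0 -0.15 -1")

```text
time: 4.7
eef_pos: [0.5687, -0.3211, 0.1624]
tcp_rot: [0.771, 0.636, -0.0, -0.001]
contact_force: [0.6, 0.7, -0.7]
opening: 0.255
finger_force: 24.5
```

```bash
python3 - <<'E'
from h import *
np.set_printoptions(precision=4,suppress=True)
p=ctrl.read_camera("wrist"); save(p,"w2.png")
s=ctrl.get_state(); Q=R.from_quat(s["tcp_rot"]).as_matrix(); print(s["time"],s["eef_pos"],s["qpos"],s["opening"],s["finger_force"])
print("to pocket, tool mm",1e3*Q.T@(np.array([.55,.065,.16])-s["eef_pos"]))
E
```

```text
4.75 [ 0.5686 -0.3211  0.1621] [-0.6693  0.3239  1.7035  0.      1.117  -0.4781] 0.2539133255709804 24.454223649809137
to pocket, tool mm [375.537  -91.6096   2.7915]
```

View pics/w2.png

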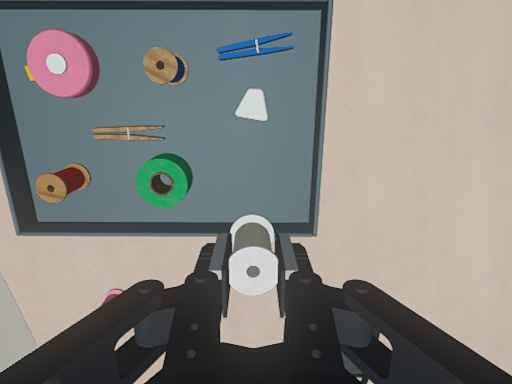

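The cream spool is held upright, top flange at (253,271), and the other things in the tray are undisturbed.

Converted, 376 mm / 800 = 0.47, 370 mm / 800 = 0.4625, -7 degrees / 180 = -0.0389.

>>> send_rows(rows="0 0 -0.0056 0.0625 -0.015 0 -1;0 0 -0.0111 0.1313 -0.0325 0 -1;0 0 -0.0167 0.2063 -0.05 0 -1;0 0 -0.0222 0.2813 -0.0688 0 -1;0 0 -0.0278 0.3563 -0.0875 0 -1;0 0 -0.0333 0.4188 -0.1025 0 -1;0 0 -0.0389 0.4625 -0.1125 0 -1;0 0 -0.0389 0.47 -0.115 0 -1")

```text
time: 5.75
eef_pos: [0.5494, 0.067, 0.1625]
tcp_rot: [0.73, 0.684, -0.001, -0.001]
contact_force: [0.2, 0.2, -0.1]
opening: 0.255
finger_force: 24.5
```

>>> send_rows(rows="0 0 0 0 0 0 -1;0 0 0 0 0 0 -1;0 0 0 0 0 0 -1")

```text
time: 6.12
eef_pos: [0.5505, 0.0638, 0.1636]
tcp_rot: [0.732, 0.682, -0.0, -0.0]
contact_force: [0.1, -0.4, -0.5]
opening: 0.254
finger_force: 24.5
```

```bash
python3 - <<'E'
from h import *
np.set_printoptions(precision=4,suppress=True)
p=ctrl.read_camera("wrist"); save(p,"w3.png",s=1.5)
s=ctrl.get_state(); print(s["time"],s["eef_pos"],R.from_quat(s["tcp_rot"]).as_matrix(),s["qpos"])
for t in ["dial_bar","spool_cream"]:
  for d in ctrl.look_for(p,t)[:2]: P=w(p,d["position"]); print(t,d["p"],P,px(p,P))
print(px(p,[.55,.065,.033]),px(p,[.5566,.197,.067]))
E
```

```text
6.175 [0.5505 0.064  0.1636] [[ 0.0705  0.9975 -0.0001]
 [ 0.9975 -0.0705 -0.0001]
 [-0.0001 -0.0001 -1.    ]] [-0.0674  0.1146  1.95   -0.0001  1.0771  0.0033]
dial_bar 0.78 [0.5528 0.1905 0.0333] [244.8  19.9]
[253.2 185.7] [248.9  -4.9]
```

View pics/w3.png

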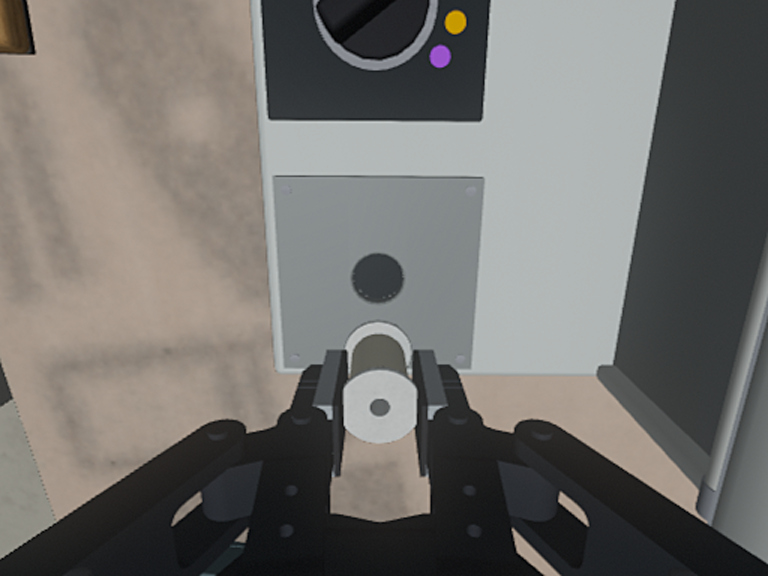

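The pocket is at about (378,278) and the held spool's top flange at (380,407) in the 1.5x view. The lamp edges line up with the tool axes, and the dial is partly visible at the top edge with its violet dot at (440,56).

```bash
python3 - <<'E'
from h import *
np.set_printoptions(precision=4,suppress=True)
p=ctrl.read_camera("wrist"); s=ctrl.get_state(); Q=R.from_quat(s["tcp_rot"]).as_matrix()
g=cv2.cvtColor(p["color"],cv2.COLOR_RGB2GRAY)
def ell(x0,y0,x1,y1,f,z):
    c=f(g[y0:y1,x0:x1]); cs,_=cv2.findContours(c.astype(np.uint8),cv2.RETR_EXTERNAL,cv2.CHAIN_APPROX_NONE)
    k=max(cs,key=cv2.contourArea); e=cv2.fitEllipse(cv2.convexHull(k)); u=np.array(e[0])+[x0,y0]; P=ray(p,*u,z)
    print(u,e[1],P,"tool",1e3*Q.T@(P-s["eef_pos"])); return P
a=ell(220,160,285,208,lambda i:i<90,.033)
z=s["eef_pos"][2]-.001
c=cv2.HoughCircles(cv2.GaussianBlur(g[235:305,215:290],(3,3),0),cv2.HOUGH_GRADIENT,1,40,param1=100,param2=10,minRadius=20,maxRadius=28); print(c)
for u,v in [(380/1.5,407/1.5),tuple(c[0][0][:2]+[215,235])]:
    P=ray(p,u,v,z); print("top",P,"tool",1e3*Q.T@(P-s["eef_pos"]))
u=(379/1.5,352/1.5); P=ray(p,*u,z-.034); print("bottom",P,"tool",1e3*Q.T@(P-s["eef_pos"]))
E
```

```text
[251.3547 185.5263] (32.88208770751953, 33.74082565307617) [0.5484 0.0657 0.033 ] tool [  1.0939  -2.1382 130.6849]
[[[36.5 36.5 25.2]]]
top [0.5495 0.0637 0.1627] tool [-0.829  -0.8819  1.    ]
top [0.5487 0.0637 0.1627] tool [-0.9127 -1.7048  1.    ]
bottom [0.5494 0.0656 0.1287] tool [ 1.0424 -1.1399 35.    ]
```

Converted, 78 mm / 800 = 0.0975, 1.5 mm / 800 = 0.0019.

>>> send_rows(rows="0 0 0 0.0013 -0.0013 0.025 -1;0 0 0 0.0019 -0.0013 0.05 -1;0 0 0 0.0019 -0.0013 0.075 -1;0 0 0 0.0019 -0.0013 0.0925 -1;0 0 0 0.0019 -0.0013 0.0975 -1;0 0 0 0.0019 -0.0013 0.0975 -1;0 0 0 0.0019 -0.0013 0.0975 -1")

```text
time: 7.2
eef_pos: [0.5502, 0.0665, 0.0866]
tcp_rot: [0.731, 0.682, 0.001, 0.001]
contact_force: [-0.6, 0.1, 0.1]
opening: 0.252
finger_force: 24.5
```

```bash
python3 - <<'E'
from h import *
np.set_printoptions(precision=4,suppress=True)
p=ctrl.read_camera("wrist"); save(p,"w4.png",(160,140,350,330),3); q=ctrl.read_camera("side"); save(q,"s4.png",(170,130,310,220),4)
s=ctrl.get_state(); print(s["time"],s["eef_pos"],R.from_quat(s["tcp_rot"]).as_matrix())
E
```

```text
7.3 [0.5501 0.0665 0.0865] [[ 0.0689  0.9976  0.0016]
 [ 0.9976 -0.0689 -0.0001]
 [-0.      0.0016 -1.    ]]
```

View pics/w4.png

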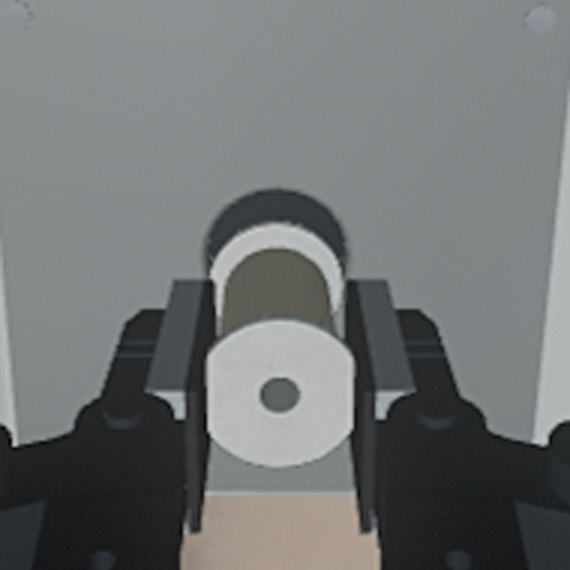

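```bash
python3 - <<'E'
from h import *
np.set_printoptions(precision=2,suppress=True)
p=ctrl.read_camera("wrist"); s=ctrl.get_state(); Q=R.from_quat(s["tcp_rot"]).as_matrix(); T=s["eef_pos"]; print(1e3*T)
f=lambda u,v,z:1e3*Q.T@(ray(p,160+u/3,140+v/3,z)-T)
zt=T[2]-.001
print("pocket far",f(276,188,.033)-[14.5,0,0]); print("pocket sides",f(203,250,.033),f(349,250,.033))
print("flange low far",f(277,222,zt-.034)-[12.5,0,0])
print("top centre",f(280,394,zt),"top far",f(280,318,zt)-[12.5,0,0],"top near",f(280,467,zt)+[12.5,0,0], "sides",f(205,394,zt),f(355,394,zt))
E
```

```text
[549.95  66.56  86.38]
pocket far [-1.19 -1.43 53.38]
pocket sides [ -0.02 -16.28  53.36] [-0.08 13.38 53.4 ]
flange low far [ 0.86 -1.24 35.  ]
top centre [-0.78 -0.82  1.  ] top far [-0.65 -0.82  1.  ] top near [-1.08 -0.82  1.  ] sides [ -0.75 -12.05   0.98] [-0.81 10.42  1.01]
```

The spool hangs just above the pocket. The bottom flange's far edge is at (277,222) in the crop and the pocket's far rim is at (276,188). I'll check the tilt from the side.

View pics/s4.png

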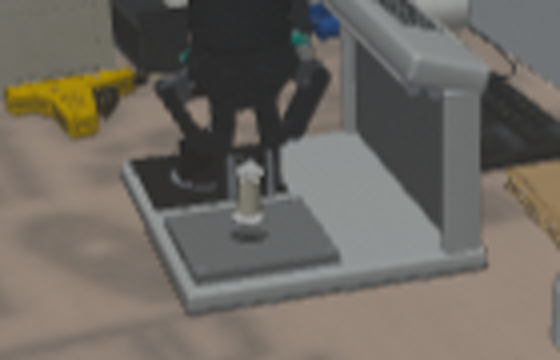

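The side view shows the spool upright directly over the dark pocket at (250,230).

Converted, 16 mm / 800 = 0.02, 15 mm / 800 = 0.0188.

>>> send_rows(rows="0 0 0 -0.0013 -0.0005 0.005 -1;0 0 0 -0.0013 -0.0005 0.01 -1;0 0 0 -0.0013 -0.0005 0.0138 -1;0 0 0 -0.0013 -0.0005 0.0163 -1;0 0 0 -0.0013 -0.0005 0.0188 -1;0 0 0 -0.0013 -0.0005 0.02 -1;0 0 0 -0.0013 -0.0005 0.02 -1")

```text
time: 8.22
eef_pos: [0.549, 0.0656, 0.0696]
tcp_rot: [0.731, 0.682, -0.0, -0.0]
contact_force: [0.7, 0.5, 1.2]
opening: 0.257
finger_force: 24.5
```

Converted, 4.5 mm / 800 = 0.0056, 4 mm / 800 = 0.005.

>>> send_rows(rows="0 0 0 0 0 0.0019 -1;0 0 0 0 0 0.0038 -1;0 0 0 0 0 0.005 -1;0 0 0 0 0 0.0056 -1;0 0 0 0 0 0.0056 -1")

```text
time: 8.85
eef_pos: [0.5491, 0.0656, 0.0652]
tcp_rot: [0.731, 0.682, 0.0, 0.0]
contact_force: [-0.4, 0.1, 0.3]
opening: 0.252
finger_force: 24.5
```

>>> send_rows(rows="0 0 0 0 0 0.0006 -1;0 0 0 0 0 0.001 -1;0 0 0 0 0 0.001 -0.3;0 0 0 0 0 0.001 -0.1;0 0 0 0 0 0.001 0;0 0 0 0 0 -0.0125 0;0 0 0 0 0 -0.0375 0;0 0 0 0 0 -0.075 0")

```text
time: 9.85
eef_pos: [0.5484, 0.0656, 0.1255]
tcp_rot: [0.731, 0.682, -0.001, -0.001]
contact_force: [0.2, 0.1, 0.1]
opening: 0.499
finger_force: 0.0
```

Converted, 65 mm / 800 = 0.0813, -50 mm / 800 = -0.0625.

>>> send_rows(rows="0 0 0 0.05 0 -0.0375 0;0 0 0 0.0813 -0.0063 -0.0625 0;0 0 0 0.0813 -0.0063 -0.0625 0;0 0 0 0.0813 -0.0063 -0.0625 0")

```text
time: 10.35
eef_pos: [0.5481, 0.1304, 0.1747]
tcp_rot: [0.731, 0.682, -0.0, -0.0]
contact_force: [-0.2, -0.5, -0.1]
opening: 0.498
finger_force: 0.0
```

```bash
python3 - <<'E'
from h import *
np.set_printoptions(precision=4,suppress=True)
p=ctrl.read_camera("wrist"); save(p,"w5.png",s=1.5); s=ctrl.get_state(); Q=R.from_quat(s["tcp_rot"]).as_matrix()
print(s["time"],s["eef_pos"],Q,s["qpos"])
for t in ["dial_bar","spool_cream"]:
  for d in ctrl.look_for(p,t)[:2]: P=w(p,d["position"]); print(t,d["p"],P,px(p,P))
E
```

```text
10.4 [0.5479 0.1301 0.1741] [[ 0.0694  0.9976 -0.0018]
 [ 0.9976 -0.0694 -0.0004]
 [-0.0006 -0.0018 -1.    ]] [ 0.0531  0.1219  1.9207 -0.0004  1.1008  0.1227]
dial_bar 0.68 [0.5545 0.2031 0.0339] [255.7  96.6]
spool_cream 0.83 [0.5514 0.0704 0.0649] [263.  261.9]
```

View pics/w5.png

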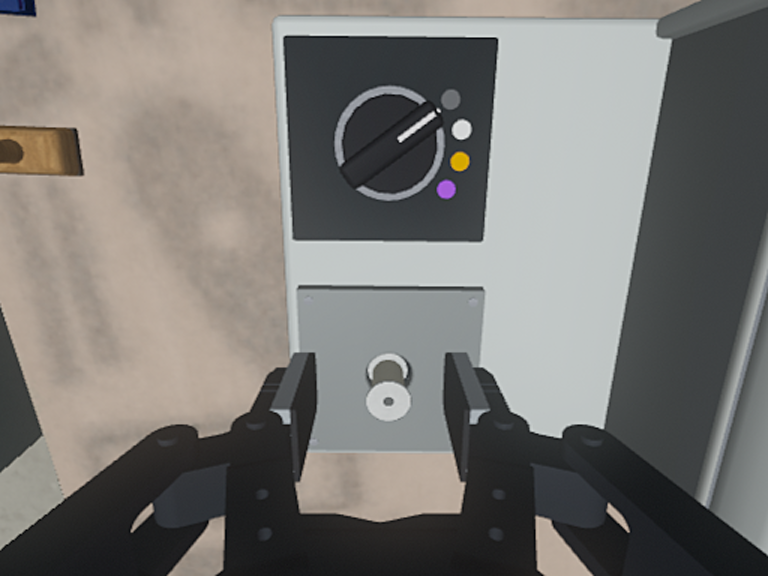

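The spool stands in the pocket, top at (388,401), and is released. The dial bar runs from its pointer end at (437,107) to (350,178), with the ring centred near (389,143). The violet dot is at (446,189).

```bash
python3 - <<'E'
from h import *
np.set_printoptions(precision=4,suppress=True)
p=ctrl.read_camera("wrist"); s=ctrl.get_state(); Q=R.from_quat(s["tcp_rot"]).as_matrix(); T=s["eef_pos"]
r=lambda u,v,z:ray(p,u/1.5,v/1.5,z)
im=p["color"][:,:,:3].astype(int); g=im.min(2)
# ring: outer ellipse
x0,y0=215,50; m=(g[y0:145,x0:297]>95).astype(np.uint8)
k=np.argwhere(m)[:,::-1]+[x0,y0]; d=np.hypot(*(k-[259.5,95.5]).T); k=k[(d>31)&(d<42)]
e=cv2.fitEllipse(k.astype(np.float32)); print("ring",e,ray(p,*e[0],.036))
l=np.argwhere(g[70:97,264:292]>150)[:,::-1]+[264,70]; l=l[np.hypot(*(l-[259.5,95.5]).T)<36]
v=cv2.fitLine(l.astype(np.float32),cv2.DIST_HUBER,0,.01,.01).ravel(); a=ray(p,*v[2:],.067);b=ray(p,*(v[2:]+10*v[:2]),.067);dd=b-a
print(len(l),v,a,"angle",np.degrees(np.arctan2(dd[1],dd[0])))
A,B=r(437,107,.067),r(350,178,.067); print(A,B,(A+B)/2,np.linalg.norm(A-B),np.degrees(np.arctan2(*(A-B)[1::-1])))
P=r(388,401,.064); print("spool top",P, "bottom flange", r(388,374,.030))
D=np.array([.5575,.2025,.15]); print("tool mm to dial",1e3*Q.T@(D-T))
E
```

```text
ring ((259.6528625488281, 94.50281524658203), (69.33446502685547, 72.38963317871094), 9.336884498596191) [0.5574 0.2041 0.036 ]
100 [  0.8011  -0.5986 277.4512  83.6486] [0.5695 0.2106 0.067 ] angle 31.675762698957094
[0.5794 0.2179 0.067 ] [0.5368 0.1891 0.067 ] [0.5581 0.2035 0.067 ] 0.05145644803543921 34.1191342792056
spool top [0.547  0.0651 0.064 ] bottom flange [0.5475 0.0638 0.03  ]
tool mm to dial [73.0694  4.4008 23.9731]
```

Converted, 74 mm / 800 = 0.0925, 40 mm / 800 = 0.05, -80 degrees / 180 = -0.4444.

>>> send_rows(rows="0 0 -0.0556 0.05 0.0038 0 0;0 0 -0.1111 0.0925 0.0056 0 0;0 0 -0.1667 0.0925 0.0056 0 0;0 0 -0.2222 0.0925 0.0056 0 0;0 0 -0.2778 0.0925 0.0056 0 0;0 0 -0.3333 0.0925 0.0056 0 0;0 0 -0.3889 0.0925 0.0056 0 0;0 0 -0.4444 0.0925 0.0056 0 0")

```text
time: 11.55
eef_pos: [0.5579, 0.2036, 0.1743]
tcp_rot: [0.119, 0.993, -0.0, -0.001]
contact_force: [0.6, 0.3, 0.0]
opening: 0.5
finger_force: 0.0
```

Converted, -46.5 degrees / 180 = -0.2583.

>>> send_rows(rows="0 0 -0.0556 0 0 0 0;0 0 -0.1111 0 0 0 0;0 0 -0.1667 0 0 0 0;0 0 -0.2222 0 0 0 0;0 0 -0.2583 0 0 0 0;0 0 -0.2583 0 0 0 0;0 0 -0.2583 0 0 0 0")

```text
time: 12.42
eef_pos: [0.558, 0.2039, 0.1747]
tcp_rot: [-0.279, 0.96, 0.0, -0.0]
contact_force: [-0.4, 0.1, 0.1]
opening: 0.501
finger_force: 0.0
```

```bash
python3 - <<'E'
from h import *
np.set_printoptions(precision=4,suppress=True)
p=ctrl.read_camera("wrist"); save(p,"w6.png",s=1.5); s=ctrl.get_state(); Q=R.from_quat(s["tcp_rot"]).as_matrix(); T=s["eef_pos"]
print(s["time"],T,Q,s["qpos"],np.degrees(np.arctan2(Q[1,0],Q[0,0]))%360)
print("axis in tool",1e3*Q.T@(np.array([.5578,.2035,.066])-T), px(p,[.5578,.2035,.067]))
E
```

```text
12.475 [0.558  0.204  0.1749] [[-0.8438 -0.5366 -0.0005]
 [-0.5366  0.8438 -0.0001]
 [ 0.0005  0.0002 -1.    ]] [ 0.1799  0.1868  1.8456 -0.      1.1097 -1.9573] 212.45267409425665
axis in tool [  0.4471  -0.3501 108.8514] [252.4 196.6]
```

View pics/w6.png

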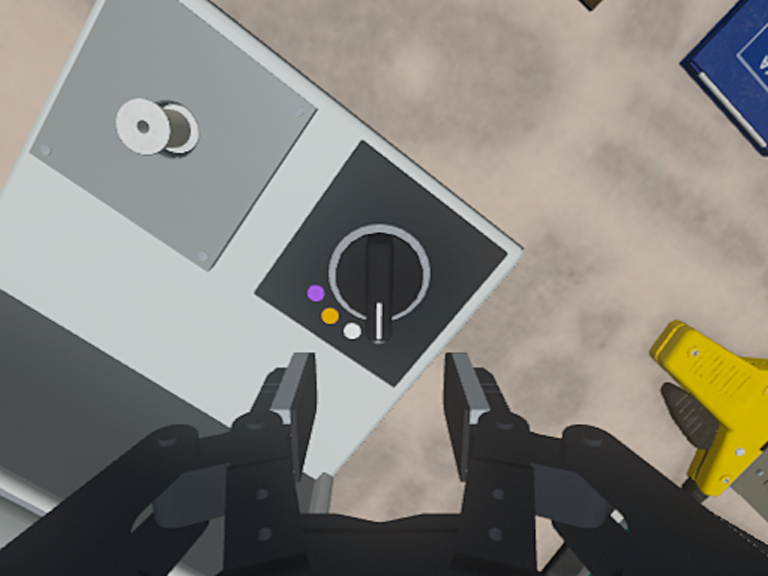

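The bar is vertical in this view, at column 379 and rows 237–344, so it is square to the pads. The spool stands in the pocket at (143,126).

>>> send_rows(rows="0 0 0 0.0013 0 0.05 0;0 0 0 0.0013 0 0.0938 0;0 0 0 0.0013 0 0.1188 0;0 0 0 0.0013 0 0.1313 0;0 0 0 0.0013 0 0.135 0;0 0 0 0.0013 0 0.135 -0.4;0 0 0 0.0013 0 0.135 -1;0 0 0 0.0013 0 0.135 -1", grip_force=80)

```text
time: 13.48
eef_pos: [0.5584, 0.2037, 0.0687]
tcp_rot: [-0.28, 0.96, -0.0, 0.001]
contact_force: [-0.2, -2.0, 4.9]
opening: 0.141
finger_force: 79.7
```

>>> send_rows(rows="0 0 0 0 0 0 -1;0 0 0 0 0 0 -1;0 0 0 0 0 0 -1")

```text
time: 13.85
eef_pos: [0.5584, 0.2037, 0.0687]
tcp_rot: [-0.28, 0.96, -0.0, 0.001]
contact_force: [-0.1, -3.5, 5.6]
opening: 0.146
finger_force: 79.9
```

Converted, 36 degrees / 180 = 0.2.

>>> send_rows(rows="0 0 0.0333 0 0 0 -1;0 0 0.0667 0 0 0 -1;0 0 0.1 0 0 0 -1;0 0 0.1333 0 0 0 -1;0 0 0.1667 0 0 0 -1;0 0 0.2 0 0 0 -1")

```text
time: 14.6
eef_pos: [0.5585, 0.2035, 0.0687]
tcp_rot: [0.03, 1.0, -0.001, 0.002]
contact_force: [0.3, -1.7, 5.3]
opening: 0.143
finger_force: 80.0
```

```bash
python3 - <<'E'
from h import *
s=ctrl.get_state(); Q=R.from_quat(s["tcp_rot"]).as_matrix()
print(s["eef_pos"],np.degrees(np.arctan2(Q[1,0],Q[0,0]))%360,s["contact_force"],s["wrist_torque"],s["opening"],s["qpos"])
E
```

```text
[0.55846728 0.20346427 0.06871146] 176.56625260888873 [ 0.34139873 -1.70223238  5.34901078] [-0.56815697 -0.04776149  0.39078371] 0.14345026981701517 [ 0.17959952  0.32772755  1.8949725  -0.0026095   0.91611104 -1.32967838]
```

Turning with little side force. I'll continue to violet.

Converted, 36.5 degrees / 180 = 0.2028.

>>> send_rows(rows="0 0 0.0333 0 0 0 -1;0 0 0.0667 0 0 0 -1;0 0 0.1 0 0 0 -1;0 0 0.1333 0 0 0 -1;0 0 0.1667 0 0 0 -1;0 0 0.1944 0 0 0 -1;0 0 0.2028 0 0 0 -1;0 0 0.2028 0 0 0 -1")

```text
time: 15.6
eef_pos: [0.5584, 0.2034, 0.0687]
tcp_rot: [0.34, 0.94, -0.0, 0.001]
contact_force: [0.1, -2.6, 6.7]
opening: 0.14
finger_force: 79.9
```

>>> send_rows(rows="0 0 0 0 0 0 -1;0 0 0 0 0 0 -1;0 0 0 0 0 0 -1;0 0 0 0 0 0 -1")

```text
time: 16.1
eef_pos: [0.5584, 0.2034, 0.0687]
tcp_rot: [0.34, 0.94, -0.0, 0.001]
contact_force: [-0.7, -3.1, 5.0]
opening: 0.141
finger_force: 79.9
```

```bash
python3 - <<'E'
from h import *
p=ctrl.read_camera("wrist"); save(p,"w7.png",s=1.5)
s=ctrl.get_state(); Q=R.from_quat(s["tcp_rot"]).as_matrix()
print(s["time"],s["eef_pos"],np.degrees(np.arctan2(Q[1,0],Q[0,0]))%360,s["contact_force"],s["wrist_torque"],s["opening"],s["dq"])
E
```

```text
16.15 [0.55837729 0.20340963 0.06870613] 140.20025915916378 [-0.56624146 -3.12588228  5.49925918] [-0.48778124  0.07955201  0.16906485] 0.1412353848995554 [-0.0015596  -0.00096274  0.00048075  0.00033833  0.00076657 -0.00048725]
```

View pics/w7.png

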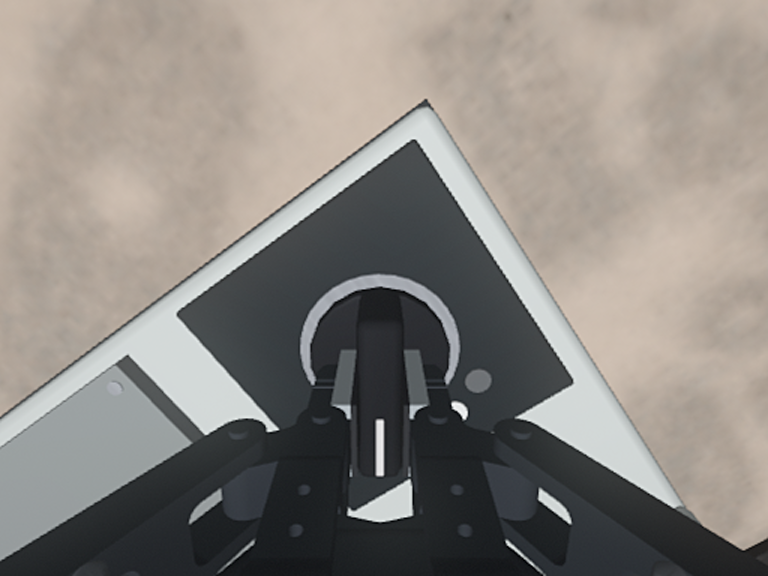

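The bar is still square in the pads, its pointer line at column 379. It has turned about 72°, and the torque of 0.17 N m matches the violet spring. Handing in.

```bash
python3 -c "
from plant import ctrl
print(ctrl.sign_off())"
```

```text
the job is handed in; nothing more can be done
None
```

The cream spool stands released in the lamp's pocket, and the gripper is holding the dial at violet (turned about 72°, 1.26 rad); I handed the job in at about 16 s, and no verdict came back.

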